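Release the drift case's catch with the brass drift and put the drift away

ROBOT

A 6-joint arm with a two-finger parallel gripper is mounted at the origin on a cart in front of the work surface, level with it; the furniture and walls round the work are solid. World frame = base frame: x ahead of the robot, y to its left, z up, the work surface at z = 0. Lengths are in m, angles in rad, forces in N, time in s.
With the tool pointing down it reaches from about 0.35 to 0.925 m from the base axis. Payload 6.4 kg.
Tool frame: the origin (TCP) lies at the very end of the fingers, on their centre line; the grasp point (between the pads) lies 19 mm behind it; z points along the fingers, y is the line along which they close (so a half turn about z gives the same grasp; the last joint's range is limited). The gripper opens to 94 mm and grips with 3 to 60 N. Pads are 16 mm wide; open, the fingers measure 119 mm over their backs; the gripper's body (75 mm by 177 mm) begins 78 mm behind the grasp point.
Start: joints at [-1.399, 0.245, 1.558, -0, 1.339, -0.174], TCP at [0.22, -0.612, 0.205] pointing down, gripper open.
Joint ranges: [-3.13, 3.13], [-1.02, 2.26], [0.13, 2.54], [-0.95, 4.09], [0.21, 2.88], [-2.74, 2.74]. Speed limits (rad/s): [2.57, 2.57, 3.14, 3.14, 3.14, 3.14].

INTERFACE

Orientations are given as a unit quaternion [x, y, z, w].
In Python, from station import state, grab_frame, calibration, job gives the robot as it stands.
- The arm moves only by the tool drive_tool, never from a script. Its argument "series" is a list of rows, each a list of 7 numbers: the opening, from 0 (shut) to 1 (fully open), then the shift along the world's x, y, z normalised to -1 to 1, where 1 is 600 mm, then the turn, a rotation vector about the world's x, y, z normalised to -1 to 1, where 1 is 90 degrees. In form: [[grip, x, y, z, rx, ry, rz], ...]. A call has 1 to 8 rows; each row is the pose to reach, as a shift and turn from the pose commanded when the call began; what a row does not reach only later rows make up. A row lasts 1/12 s, in which the tool goes at most 41.7 mm and 7.16 degrees, less where a joint would pass 70% of its speed; a pose out of reach is approached as far as the arm can. A call with a number of a shift or a turn outside -1 to 1 is refused whole. A call with a gripper value outside its range is refused whole. The fingers move at their own pace and stop on an object; "newtons" is the grip in N (left out, the last holds). Time passes only in rows, so rows that repeat a pose let the fingers close. It gives the time, the measured TCP pose, the force, the opening and the grip force at its end, in the units of the state.
- state(): the state, without advancing time (a new reading comes with each control period).
- grab_frame(name): name is "scene" or "top" or "wrist"; returns (picture, depth): 384x512x3 uint8, red, green, blue; 384x512 float32, m along the optical axis (not along the pixel's ray), 0 where there is no reading.
- calibration(name): a dict with "intrinsics" (3x3 intrinsics, pixels), "dist_coeffs" ([k1, k2, p1, p2, k3] as OpenCV has them; the pictures are not rectified), "cam_to_world" (4x4, takes a point from camera to world coordinates); the wrist camera has in their place "hand_eye" (4x4, takes a point from camera to tool coordinates, whose origin is the TCP and whose axes are the flange's). Camera axes: x right, y down, z forward; pixel columns grow to the right and rows downward; lengths in m; the calibration is good to about 2 mm. A picture is of the moment at which its call begins: read the wrist's pose just before it. calibration takes no time and is no camera call.
- job.hand_in(): hands the job in; it is judged then, once.
The state is a dict: "t": time; "joint_pos": joint angles; "qvel": joint speeds; "joint_torque": joint torques, N m; "tcp_pos": TCP position; "orientation": TCP orientation; "contact_force": force on the tool from outside, world axes, zero at the start; "wrist_torque": the same for the moment, N m; "finger_gap": finger opening in m; "grip_force": force on a finger pad.
Only numpy, scipy, OpenCV 4.12 (cv2) and the standard library are available. Lean on these libraries where they do the work, as an engineer would, in place of code of your own. Each camera call takes 0.05 s, during which the arm holds its last target. There are 200 camera calls.

TASK

The green drift case has been slammed shut with the brass drift still lying on the bench, and the push button of its catch has broken off. Poke the thin end of the brass drift through the empty button hole in the front of the case and push the spring catch in until the lid springs up, then lay the drift down in the empty middle cradle inside, thin end towards the hinge like its neighbours, without dropping it. Leave the lid standing open and everything else where it is.

Things in the scene. Friction and masses are not known exactly. Their poses are not given: they have to be found in the camera images.
- drift_case: green sheet-steel case, 200 mm deep (its x) x 132 mm wide (y) x 72 mm high shut; heavy, it does not move. Origin: centre of its underside, on the bench. x points from the front wall (facing the robot, x = -100 mm) to the hinge edge (x = +100 mm), z up. Lower shell 50 mm high, walls 4 mm; the lid is the top 22 mm. Inside are three cradles for drifts lying front to back
- catch_hole (a point): centre of the empty 16 mm round push-button hole in the case's front wall, at its outer face, 28 mm above the bench, midway across; axes as the case's, so one pushes into it along +x. The flat push pad of the catch stands 12 mm behind this point at rest; it is 28 mm wide, 20 mm high
- catch (a joint): travel of the spring catch in m: 0 at rest (hooked over the lid's keeper), growing as its pad is pushed in along the case's +x, end stop at 0.014. It lets the lid go at about 0.007. The pad needs 4 N to start, about 8 N at 0.007, 12 N at the stop; it springs back when let go
- case_lid (a joint): lid angle in rad: 0 shut (about 0.01 while the catch holds it), growing as the lid swings up about the hinge at the case's far edge, 50 mm above the bench. Once released, a spring swings it up to its stop at 1.75 rad, leaning back a little, in about 1.5 s, and keeps it there
- brass_drift: loose brass drift, 142 mm long, 0.2 kg: octagonal body 90 mm long, 16 mm across flats, with a round nose 52 mm long, 9 mm thick. Origin on its axis in the body, 50 mm from the tail, 92 mm from the nose tip, near the centre of mass; x points to the nose. It lies on a flat, axis 8 mm above the bench, nose roughly away from the robot; grip it from above across the body at the origin
- drift_tip (a point): tip of the brass drift's thin nose, on its axis, 92 mm from the drift's origin
- cradle (a point): where the brass drift's origin lies when it rests in the empty middle cradle, 28 mm above the bench (it may lie up to 12 mm further forward or back); axes as the case's, so the nose points to +x. The cradle is a notch in each of two wooden bars; between the bars it is open down to 10 mm above the bench for the fingers
- cradle_front (a point): centre of the middle cradle's front notch, at its floor (20 mm above the bench), in the bar nearer the catch, at the case's x = -42 mm: takes the octagonal body; 24 mm wide, bar 12 mm thick, its top 38 mm above the bench
- cradle_rear (a point): centre of the middle cradle's rear notch, at its floor (23.5 mm above the bench), in the bar nearer the hinge, at the case's x = +60 mm: takes the thin nose; 18 mm wide, bar 12 mm thick, its top 38 mm above the bench
- punch_left: loose dark steel drift in the cradle at the case's y = +46 mm, 142 x 16 mm, origin on its axis 28 mm above the bench; stays there
- punch_right: loose aluminium drift in the cradle at the case's y = -46 mm, 142 x 16 mm, origin on its axis 28 mm above the bench; stays there
- spanner_11: combination spanner, 29x145x7 mm, lying near the bench's front edge; origin under its centre; a bystander
- torch: black pocket torch, 42x142x42 mm, lying to the right of the case near the bench's edge; origin under its centre; a bystander

How it is judged:
By the outcome, as a careful person would: the job done as asked, in the order asked, and still so for the second after the job is handed in, with the robot touching nothing.
It also fails if it takes over 42 s, if anything falls off the work surface, if the arm or the gripper's body presses on something with over 40 N, if the wrist force passes 120 N, or if a joint passes its speed limit or range.

## Working session

There is one attempt and no reset: what is moved stays moved. The work goes in short steps, Python scripts to look and compute and a tool call to move; the robot and the scene stay as the last step left them, time stands still between calls to the robot, and variables do not carry over. Pictures are saved under pics/ and viewed, at most 10 in all, crops included, and the job is handed in when it is done.

Besides the shell and the picture viewer there is one more tool, called after ">>>" by a JSON object that holds its "op" and its "data", one argument or row to a line. drive_tool: Moves the arm, as the interface text tells. Scaled input: -1 to 1 covers 600 mm each way for a shift and 90 degrees each way for a turn. Its arguments: {"type":"object","properties":{"series":{"type":"array","items":{"type":"array","items":{"type":"number"}}},"newtons":{"type":"number"}},"required":["series"]}

```bash
mkdir -p pics; ls
python3 - <<'E'
from station import state, grab_frame, calibration
import cv2, numpy as np
s=state(); print({k:np.round(v,3).tolist() for k,v in s.items()})
for n in("scene","top"):
    p,d=grab_frame(n); cv2.imwrite(f"pics/{n}0.png",p[...,::-1]); np.savez(f"{n}0.npz",p=p,d=d)
    c=calibration(n); print(n,{k:np.round(v,4).tolist() for k,v in c.items()})
print(calibration("wrist"))
E
```

```text
pics
{'t': 0.0, 'joint_pos': [-1.399, 0.246, 1.559, -0.0, 1.339, -0.174], 'qvel': [0.002, 0.001, 0.002, -0.002, -0.002, -0.002], 'joint_torque': [0.001, -41.583, -31.461, 0.069, 0.033, -0.0], 'tcp_pos': [0.22, -0.611, 0.204], 'orientation': [0.985, 0.172, -0.0, -0.001], 'contact_force': [0.422, -0.434, 1.883], 'wrist_torque': [-0.0, 0.015, -0.019], 'grip_force': 0.0, 'finger_gap': 0.094}
scene {'intrinsics': [[350.5869, 0.0, 257.8277], [0.0, 350.5869, 190.4932], [0.0, 0.0, 1.0]], 'dist_coeffs': [-0.0396, 0.0, 0.0, 0.0, 0.0], 'cam_to_world': [[-0.8128, -0.2896, 0.5055, 0.1336], [-0.5824, 0.3864, -0.7152, 0.4623], [0.0118, -0.8757, -0.4828, 0.4693], [0.0, 0.0, 0.0, 1.0]]}
top {'intrinsics': [[385.182, 0.0, 254.5113], [0.0, 385.182, 191.9624], [0.0, 0.0, 1.0]], 'dist_coeffs': [0.0263, 0.0, 0.0, 0.0, 0.0], 'cam_to_world': [[-0.0157, -0.9847, 0.1734, 0.4326], [-0.9998, 0.0138, -0.0125, -0.1381], [0.0099, -0.1736, -0.9848, 0.9134], [0.0, 0.0, 0.0, 1.0]]}
{'intrinsics': array([[288.49434368,   0.        , 255.4482915 ],
       [  0.        , 288.49434368, 194.82600254],
       [  0.        ,   0.        ,   1.        ]]), 'dist_coeffs': array([-0.0590323,  0.       ,  0.       ,  0.       ,  0.       ]), 'hand_eye': array([[ 2.20918369e-04, -9.73410179e-01, -2.29068928e-01,
         6.58538168e-02],
       [ 9.99999747e-01,  6.00464985e-05,  7.09255689e-04,
        -1.09908954e-03],
       [-6.76641920e-04, -2.29069027e-01,  9.73409946e-01,
        -1.79073663e-01],
       [ 0.00000000e+00,  0.00000000e+00,  0.00000000e+00,
         1.00000000e+00]])}
```

View pics/top0.png

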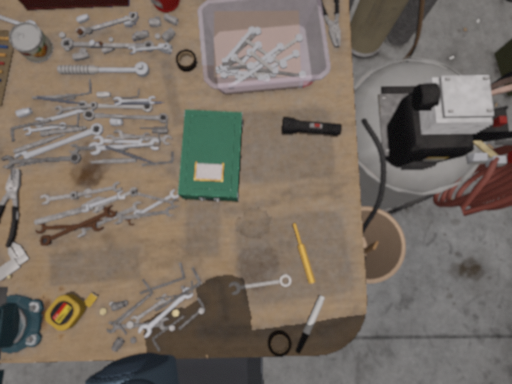

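View pics/scene0.png

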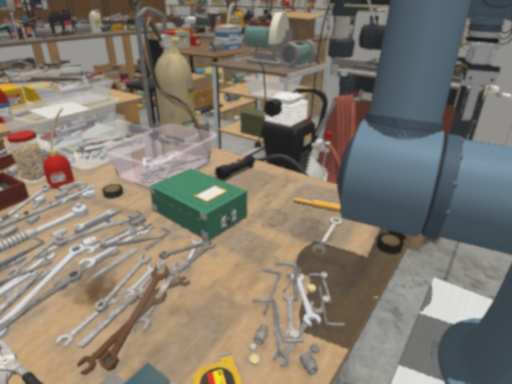

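The top view shows the case at about (212,155) with its front edge facing down the image, towards the robot. The drift runs from its nose at (295,226) to its tail at (312,282), the spanner is at (262,284) and the torch at (310,127). Next I'll measure the case and the drift.

```bash
cat > h.py <<'E'
import cv2, numpy as np
from scipy.spatial.transform import Rotation as R
from station import state, grab_frame, calibration
def shot(n):
    s=state(); p,d=grab_frame(n); c=calibration(n)
    if n=="wrist":
        T=np.eye(4); T[:3,:3]=R.from_quat(s["orientation"]).as_matrix(); T[:3,3]=s["tcp_pos"]
        M=T@c["hand_eye"]
    else: M=np.array(c["cam_to_world"])
    return p,d,np.array(c["intrinsics"]),np.array(c["dist_coeffs"]),M
def plane(px,K,D,M,z):
    u=cv2.undistortPoints(np.float64(px).reshape(-1,1,2),K,D).reshape(-1,2)
    r=np.c_[u,np.ones(len(u))]@M[:3,:3].T
    return M[:3,3]+r*((z-M[2,3])/r[:,2])[:,None]
def big(mask,near=None):
    cs=cv2.findContours(mask.astype(np.uint8),cv2.RETR_EXTERNAL,cv2.CHAIN_APPROX_NONE)[0]
    return max(cs,key=cv2.contourArea).reshape(-1,2)
def rect(P):
    (c,s,a)=cv2.minAreaRect(np.float32(P[:,:2]*1000)); return np.round(c,1),np.round(s,1),round(a,2),np.round(cv2.boxPoints((c,s,a)),1).tolist()
def masks(p):
    h=cv2.cvtColor(p,cv2.COLOR_RGB2HSV); H,S,V=[h[...,i].astype(int) for i in range(3)]
    return (H>60)&(H<95)&(S>90),(H>14)&(H<32)&(S>150)&(V>120)
E
python3 - <<'E'
from h import *
z=np.load("top0.npz");p,d=z["p"],z["d"];c=calibration("top");K,D,M=[np.array(c[k]) for k in("intrinsics","dist_coeffs","cam_to_world")]
g,y=masks(p)
def sub(m,x0,x1,y0,y1):
    o=np.zeros_like(m);o[y0:y1,x0:x1]=m[y0:y1,x0:x1];return o
y=sub(y,285,325,215,295);g=sub(g,170,255,100,210)
print("bench z",[ (M[:3,:3]@np.r_[plane([[250,240]],K,D,M,0)[0]*0]).tolist()],d[240,250],d[150,210])
print("drift",rect(plane(big(y),K,D,M,.008)), y.sum())
for zz in(.072,):print("case",rect(plane(big(g),K,D,M,zz)))
# top-face points via depth
v,u=np.nonzero(g);q=cv2.undistortPoints(np.float64(np.c_[u,v]).reshape(-1,1,2),K,D).reshape(-1,2);dd=d[v,u]
P=(np.c_[q,np.ones(len(q))]*dd[:,None])@M[:3,:3].T+M[:3,3]
t=P[P[:,2]>.062];print(np.median(t[:,2]),len(t),len(P),rect(t))
E
```

```text
bench z [[0.0, 0.0, 0.0]] 0.9076673 0.86863655
drift (array([ 451.2, -253.1]), array([0., 0.]), 0.0, [[451.20001220703125, -253.10000610351562], [451.20001220703125, -253.10000610351562], [451.20001220703125, -253.10000610351562], [451.20001220703125, -253.10000610351562]]) 1
case (array([668.8, -51.4]), array([128.9, 201.6]), 86.25, [[564.0, -109.0999984741211], [765.0999755859375, -122.30000305175781], [773.5999755859375, 6.300000190734863], [572.4000244140625, 19.5]])
0.07404159300296187 4129 4219 (array([601.4, -54.3]), array([347., 147.]), 3.43, [[423.79998779296875, 8.600000381469727], [432.6000061035156, -138.10000610351562], [778.9000244140625, -117.30000305175781], [770.0999755859375, 29.399999618530273]])
```

Run:
```python
from h import *
z=np.load("top0.npz");p,d=z["p"],z["d"];c=calibration("top");K,D,M=[np.array(c[k]) for k in("intrinsics","dist_coeffs","cam_to_world")]
h=cv2.cvtColor(p,cv2.COLOR_RGB2HSV)
print(h[262,306],h[265,307],h[240,299],h[262,320],h[262,290])
m=(h[...,1]>165)&(h[...,2]>110);o=np.zeros_like(m);o[215:295,285:325]=m[215:295,285:325]
P=plane(big(o),K,D,M,.008);print(rect(P),o.sum())
print(plane([[295,226],[312,282],[262,284]],K,D,M,.008)[:,:2])
```

```text
[ 20 143 207] [ 20 142 207] [ 20 146 184] [ 14  61 134] [ 14  67 130]Traceback (most recent call last):
  File "<stdin>", line 6, in <module>
  File "h.py", line 17, in big
    return max(cs,key=cv2.contourArea).reshape(-1,2)
           ~~~^^^^^^^^^^^^^^^^^^^^^^^^
ValueError: max() iterable argument is empty
```

```bash
sed -i 's/(S>150)&(V>120)/(S>105)\&(V>90)/' h.py
python3 - <<'E'
from h import *
z=np.load("top0.npz");p,d=z["p"],z["d"];c=calibration("top");K,D,M=[np.array(c[k]) for k in("intrinsics","dist_coeffs","cam_to_world")]
m=masks(p)[1];o=np.zeros_like(m);o[215:295,285:325]=m[215:295,285:325]
P=plane(big(o),K,D,M,.008);print(rect(P),o.sum())
E
```

```text
(array([ 448., -259.]), array([142.8,  17.4]), 14.91, [[376.79998779296875, -269.0], [381.29998779296875, -285.79998779296875], [519.2000122070312, -249.0], [514.7999877929688, -232.1999969482422]]) 390
```

>>> {"op": "drive_tool", "data": {
  "series": [
    [1, 0.27, 0.45, 0, 0, 0, -0.05],
    [1, 0.27, 0.45, 0, 0, 0, -0.05],
    [1, 0.27, 0.45, 0, 0, 0, -0.05],
    [1, 0.27, 0.45, 0, 0, 0, -0.05],
    [1, 0.27, 0.45, 0, 0, 0, -0.05],
    [1, 0.27, 0.45, 0, 0, 0, -0.05],
    [1, 0.27, 0.45, 0, 0, 0, -0.05],
    [1, 0.27, 0.45, 0, 0, 0, -0.05]
  ],
  "newtons": 40
}}

```text
t: 0.77
tcp_pos: [0.3835, -0.3379, 0.205]
orientation: [0.991, 0.134, 0.0, -0.001]
contact_force: [0.1, 0.6, 0.4]
finger_gap: 0.0941
grip_force: 0.0
```

>>> {"op": "drive_tool", "data": {
  "series": [
    [1, 0.075, 0.125, -0.05, 0, 0, 0],
    [1, 0.075, 0.125, -0.05, 0, 0, 0],
    [1, 0.075, 0.125, -0.05, 0, 0, 0],
    [1, 0.075, 0.125, -0.05, 0, 0, 0]
  ]
}}

```text
t: 1.1
tcp_pos: [0.4274, -0.2638, 0.1738]
orientation: [0.991, 0.135, -0.001, -0.001]
contact_force: [-1.6, -0.0, 0.0]
finger_gap: 0.094
grip_force: 0.0
```

```bash
cat > w.py <<'E'
import sys
from h import *
s=state(); print(s["t"],np.round(s["tcp_pos"],4),np.round(s["orientation"],4),"yaw",2*np.degrees(np.arctan2(s["orientation"][1],s["orientation"][0])))
p,d,K,D,M=shot("wrist"); cv2.imwrite("pics/"+sys.argv[1]+".png",p[...,::-1]); np.savez(sys.argv[1]+".npz",p=p,d=d,K=K,D=D,M=M)
g,y=masks(p)
try: print("drift",rect(plane(big(y),K,D,M,.008)))
except Exception as e: print(e)
try: print("case",rect(plane(big(g),K,D,M,.072)))
except Exception as e: print(e)
E
python3 w.py w1
```

```text
1.1 [ 0.4274 -0.2638  0.1738] [ 0.9908  0.1353 -0.001  -0.0013] yaw 15.547417121744708
drift (array([ 256.5, -491.8]), array([ 22.1, 420. ]), 15.77, [[188.6999969482422, -292.70001220703125], [302.8999938964844, -696.9000244140625], [324.20001220703125, -690.9000244140625], [210.0, -286.70001220703125]])
case (array([ 561. , -110.8]), array([17.7, 43.1]), 13.43, [[547.4000244140625, -91.9000015258789], [557.4000244140625, -133.8000030517578], [574.5999755859375, -129.6999969482422], [564.5999755859375, -87.69999694824219]])
```

View pics/w1.png

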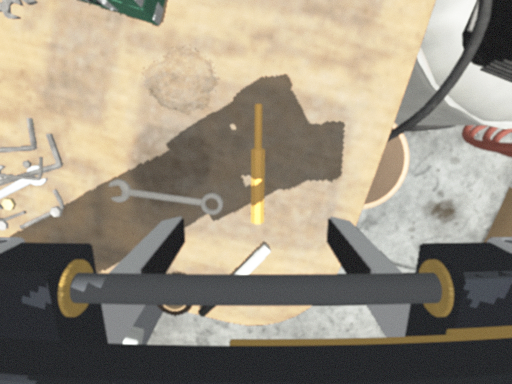

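The wrist view shows the drift running vertically from its nose at (258,104) to its tail at (258,224), with the spanner to its left.

Run:
```python
from h import *
z=np.load("w1.npz");p,K,D,M=[z[k] for k in"pKDM"]
h=cv2.cvtColor(p,cv2.COLOR_RGB2HSV);print(h[130,258],h[200,258],h[130,280],h[210,275])
m=(h[...,1]>150)&(h[...,0]<30);o=np.zeros_like(m);o[90:235,235:280]=m[90:235,235:280]
c=big(o);print(c.min(0),c.max(0))
for zz in(.008,.012):
  P=plane(c,K,D,M,zz);print(rect(P))
```

```text
[ 19 144 179] [ 18 133 176] [ 16  55 115] [ 18  56 213]Traceback (most recent call last):
  File "<stdin>", line 5, in <module>
  File "h.py", line 17, in big
    return max(cs,key=cv2.contourArea).reshape(-1,2)
           ~~~^^^^^^^^^^^^^^^^^^^^^^^^
ValueError: max() iterable argument is empty
```

Run:
```python
from h import *
z=np.load("w1.npz");p,K,D,M=[z[k] for k in"pKDM"]
h=cv2.cvtColor(p,cv2.COLOR_RGB2HSV)
m=(h[...,1]>100)&(h[...,0]<30);o=np.zeros_like(m);o[90:235,235:280]=m[90:235,235:280]
c=big(o);print(c.min(0),c.max(0))
for zz in(.008,.012):
  P=plane(c,K,D,M,zz);print(rect(P))
# axis fit: mid-width line
mid=[];
for v in range(110,222,4):
  u=np.nonzero(o[v])[0]; mid.append([u.mean(),v])
Q=plane(mid,K,D,M,.008);f=cv2.fitLine(np.float32(Q[:,:2]),cv2.DIST_HUBER,0,.01,.01).ravel();print(np.degrees(np.arctan2(f[1],f[0])),f)
```

```text
[251 103] [264 222]
(array([ 447.9, -259.5]), array([143.5,  15.9]), 15.36, [[376.6000061035156, -270.79998779296875], [380.79998779296875, -286.20001220703125], [519.2000122070312, -248.1999969482422], [515.0, -232.8000030517578]])
(array([ 448.4, -259.3]), array([141.9,  15.7]), 15.36, [[377.8999938964844, -270.5], [382.1000061035156, -285.70001220703125], [518.9000244140625, -248.10000610351562], [514.7000122070312, -232.89999389648438]])
15.144414 [ 0.9652704   0.26125285  0.45647043 -0.256914  ]
```

The drift's origin is at (0.428, -0.265) with a yaw of about 15.2°. I'll narrow the fingers so they miss the spanner ring, then descend.

>>> {"op": "drive_tool", "data": {
  "series": [
    [0.45, 0, -0.0015, -0.06, 0, 0, 0],
    [0.45, 0, -0.0015, -0.12, 0, 0, 0],
    [0.45, 0, -0.0015, -0.18, 0, 0, 0],
    [0.45, 0, -0.0015, -0.23, 0, 0, 0],
    [0.45, 0, -0.0015, -0.26, 0, 0, 0],
    [0.45, 0, -0.0015, -0.275, 0, 0, 0],
    [0.45, 0, -0.0015, -0.285, 0, 0, 0],
    [0.45, 0, -0.0015, -0.285, 0, 0, 0]
  ],
  "newtons": 40
}}

```text
t: 1.82
tcp_pos: [0.427, -0.2685, 0.0044]
orientation: [0.991, 0.133, -0.0, -0.0]
contact_force: [-1.1, -0.3, -0.7]
finger_gap: 0.0445
grip_force: 0.0
```

>>> {"op": "drive_tool", "data": {
  "series": [
    [0, 0, 0, 0, 0, 0, 0],
    [0, 0, 0, 0, 0, 0, 0],
    [0, 0, 0, 0, 0, 0, 0],
    [0, 0, 0, 0, 0, 0, 0],
    [0, 0, 0, 0, 0, 0, 0],
    [0, 0, 0, 0, 0, 0, 0]
  ],
  "newtons": 45
}}

```text
t: 2.32
tcp_pos: [0.4277, -0.2676, 0.0053]
orientation: [0.991, 0.133, 0.0, 0.0]
contact_force: [-1.9, 0.8, 5.2]
finger_gap: 0.0154
grip_force: 45.0
```

>>> {"op": "drive_tool", "data": {
  "series": [
    [0, 0, 0, 0.03, 0, 0, 0],
    [0, 0, 0, 0.08, 0, 0, 0],
    [0, 0, 0.05, 0.12, 0, 0, -0.07],
    [0, 0, 0.1, 0.12, 0, 0, -0.14],
    [0, 0, 0.16, 0.12, 0, 0, -0.21],
    [0, 0, 0.22, 0.12, 0, 0, -0.21],
    [0, 0, 0.28, 0.12, 0, 0, -0.21],
    [0, 0, 0.28, 0.12, 0, 0, -0.21]
  ]
}}

```text
t: 2.98
tcp_pos: [0.4256, -0.0942, 0.0752]
orientation: [1.0, -0.029, -0.001, -0.001]
contact_force: [0.3, -0.1, -2.9]
finger_gap: 0.0155
grip_force: 45.0
```

>>> {"op": "drive_tool", "data": {
  "series": [
    [0, 0.02, 0.06, 0, 0, 0, 0],
    [0, 0.02, 0.1, 0, 0, 0, 0],
    [0, 0.02, 0.105, 0, 0, 0, 0],
    [0, 0.02, 0.105, 0, 0, 0, 0],
    [0, 0.02, 0.105, 0, 0, 0, 0]
  ]
}}

```text
t: 3.4
tcp_pos: [0.4392, -0.0369, 0.0763]
orientation: [1.0, -0.031, -0.0, 0.0]
contact_force: [0.0, 0.4, -1.7]
finger_gap: 0.0151
grip_force: 45.0
```

```bash
python3 w.py w2
python3 - <<'E'
from h import *
for i in range(3): s=state();print(np.round(s["tcp_pos"],4))
p,d,K,D,M=shot("scene");np.savez("s2.npz",p=p,d=d,K=K,D=D,M=M)
w=np.load("w2.npz")["p"]
a=cv2.resize(p[130:290,120:340],None,fx=2.5,fy=2.5,interpolation=cv2.INTER_CUBIC)
cv2.imwrite("pics/s2.png",a[...,::-1])
E
```

```text
3.4 [ 0.4392 -0.0369  0.0763] [ 9.995e-01 -3.110e-02 -1.000e-04  2.000e-04] yaw -3.5697250717383784
drift (array([455.9, -36.6]), array([ 23.1, 172.9]), 87.04, [[369.0, -43.599998474121094], [541.7000122070312, -52.599998474121094], [542.9000244140625, -29.5], [370.20001220703125, -20.600000381469727]])
case (array([566.8, -43.5]), array([130.2,  22.4]), 86.45, [[551.5999755859375, -107.80000305175781], [574.0, -109.19999694824219], [582.0, 20.799999237060547], [559.7000122070312, 22.200000762939453]])
[ 0.4393 -0.0372  0.0763]
[ 0.4393 -0.0372  0.0763]
[ 0.4393 -0.0372  0.0763]
```

View pics/w2.png

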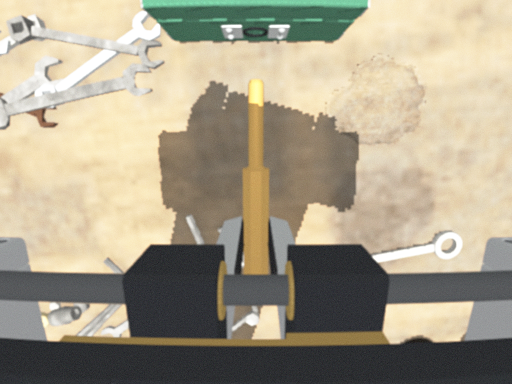

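View pics/s2.png

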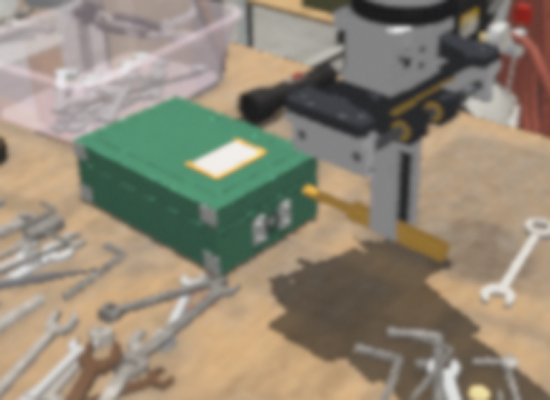

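The wrist view shows the button hole at about (256,31), the nose tip at (256,80) and the drift held straight. The scene view agrees: the hole sits between two silver plates and the nose is just in front of the case. Next I'll compute the tip and hole positions.

```bash
cat > m.py <<'E'
import sys
from h import *
z=np.load(sys.argv[1]+".npz");p,d,K,D,M=[z[k] for k in"pdKDM"]
def pt(uv,dd):
    q=cv2.undistortPoints(np.float64(uv).reshape(-1,1,2),K,D).reshape(-1,2)
    return (np.c_[q,np.ones(len(q))]*np.reshape(dd,(-1,1)))@M[:3,:3].T+M[:3,3]
h=cv2.cvtColor(p,cv2.COLOR_RGB2HSV)
m=(h[...,1]>120)&(h[...,0]<30)&(h[...,0]>10);o=np.zeros_like(m);o[50:265,235:280]=m[50:265,235:280]
c=big(o);print("tip px",c[c[:,1].argmin()])
R0=[]
for v in range(c[:,1].min()+3,235,8):
    u=np.nonzero(o[v])[0]; um=int(round(u.mean()));R0.append([u.mean(),v,np.median(d[v-1:v+2,um-1:um+2])])
R0=np.array(R0);P=pt(R0[:,:2],R0[:,2]);print(np.round(P*1000,1))
# dark hole
dk=(p.sum(2)<90);o2=np.zeros_like(dk);o2[15:45,235:275]=dk[15:45,235:275]
print("hole row profile",p[31,220:292:3].sum(1), p[20:44,256].sum(1))
print("hole z=.028",np.round(plane([[256,31]],K,D,M,.028)*1000,1))
E
python3 m.py w2
python3 - <<'E'
import numpy as np,cv2
p=np.load("w2.npz")["p"][0:100,200:312]
cv2.imwrite("pics/w2c.png",cv2.resize(p,None,fx=6,fy=6,interpolation=cv2.INTER_NEAREST)[...,::-1])
E
```

```text
tip px [250  81]
[[528.9 -38.2  82.1]
 [524.8 -37.6  80.2]
 [519.9 -40.2  83.1]
 [515.4 -40.8  82.5]
 [510.9 -40.5  82.9]
 [506.4 -40.2  82.8]
 [501.8 -40.   83.2]
 [497.2 -39.7  83. ]
 [492.5 -39.4  83. ]
 [487.9 -39.1  83.4]
 [483.1 -38.8  83.1]
 [478.7 -38.5  86.3]
 [474.  -38.2  86.7]
 [469.2 -37.9  86.7]
 [464.4 -37.3  87. ]
 [459.3 -37.   86.7]
 [454.1 -37.   86.2]
 [449.2 -36.7  86.7]
 [444.1 -36.1  86.9]]
hole row profile [250 443 564 719 462 460 469 447 118 206 233 260 260 264 233 128 337 479
 477 474 680 683 468 273] [358 295 227 222 224 256 248 217 180 195 237 260 272 271 219 192 180 217
 242 249 272 334 453 604]
hole z=.028 [[573.3 -44.8  28. ]]
```

View pics/w2c.png

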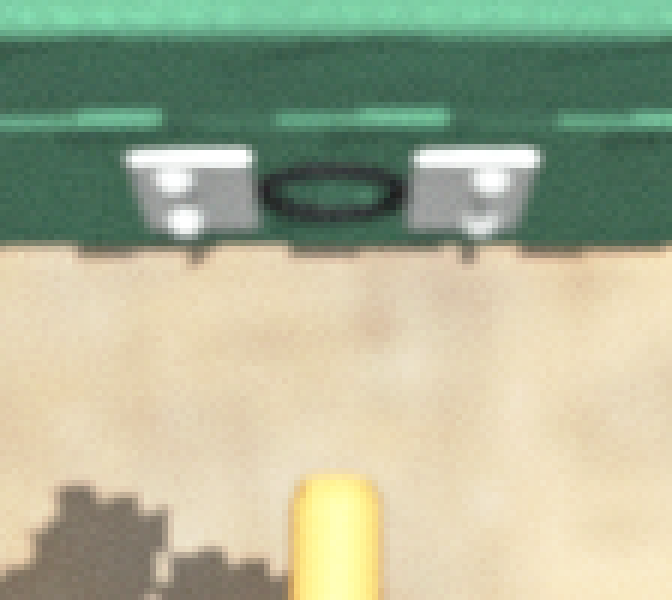

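The crop puts the hole ring centre at pixel (255.5,31.7) and the nose tip at (256,79). The drift axis runs about 2.5 mm above the TCP, and its line extended passes through the hole, so they are aligned sideways. I'll lower to hole height, then edge forward.

>>> {"op": "drive_tool", "data": {
  "series": [
    [0, 0, 0, -0.04, 0, 0, 0],
    [0, 0, 0, -0.07, 0, 0, 0],
    [0, 0, 0, -0.085, 0, 0, 0],
    [0, 0.02, -0.001, -0.085, 0, 0, 0],
    [0, 0.04, -0.0025, -0.085, 0, 0, 0],
    [0, 0.04, -0.0025, -0.085, 0, 0, 0],
    [0, 0.04, -0.0025, -0.085, 0, 0, 0]
  ]
}}

```text
t: 4.08
tcp_pos: [0.4637, -0.0386, 0.0257]
orientation: [0.999, -0.032, 0.0, 0.0]
contact_force: [-1.0, -0.2, -1.0]
finger_gap: 0.0154
grip_force: 45.0
```

```bash
python3 w.py w3; python3 m.py w3|cut -c1-200
python3 - <<'E'
from h import *
p,d,K,D,M=shot("scene");np.savez("s3.npz",p=p,d=d,K=K,D=D,M=M)
a=cv2.resize(p[180:245,200:290],None,fx=4.4,fy=4.4,interpolation=cv2.INTER_CUBIC)
b=cv2.resize(np.load("w3.npz")["p"][0:100,205:305],(396,286))
o=np.zeros((290,800,3),np.uint8);o[:286,:396]=a[:286,:396];o[:286,400:796]=b
cv2.imwrite("pics/s3.png",o[...,::-1])
E
```

```text
4.0833 [ 0.4637 -0.0386  0.0257] [ 9.995e-01 -3.170e-02  1.000e-04  1.000e-04] yaw -3.628880381561744
drift (array([490.4, -39.5]), array([ 18.8, 137.5]), 86.39, [[421.20001220703125, -44.599998474121094], [558.4000244140625, -53.20000076293945], [559.5999755859375, -34.5], [422.3999938964844, -25.799999237060547]])
case (array([571. , -43.8]), array([131. ,  24.1]), 86.37, [[554.7999877929688, -108.4000015258789], [578.7999877929688, -109.9000015258789], [587.0999755859375, 20.799999237060547], [563.0999755859375, 22.299999237060547]])
tip px [250  81]
[[553.6 -39.8  30.4]
 [548.7 -43.2  32.5]
 [544.4 -41.9  32.5]
 [539.9 -42.6  32.5]
 [535.4 -42.3  32.5]
 [530.9 -42.1  32.3]
 [526.3 -41.8  32.1]
 [521.7 -41.5  32.1]
 [517.  -41.2  32.3]
 [512.3 -40.9  32.8]
 [507.5 -40.6  32.4]
 [503.3 -40.3  36.1]
 [498.5 -40.   36.3]
 [493.7 -39.7  36.1]
 [488.8 -39.4  36.2]
 [483.8 -38.8  36.2]
 [478.8 -38.8  36.2]
 [473.6 -38.4  36.1]
 [468.6 -37.8  36.4]]
hole row profile [250 254 249 259 255 254 280 245 265 241 245 248 266 253 255 254 249 246
 250 257 253 262 257 248] [278 239 241 258 270 272 250 267 252 259 256 266 252 270 346 405 421 306
 244 230 232 259 247 245]
hole z=.028 [[582.5 -45.6  28. ]]
```

View pics/s3.png

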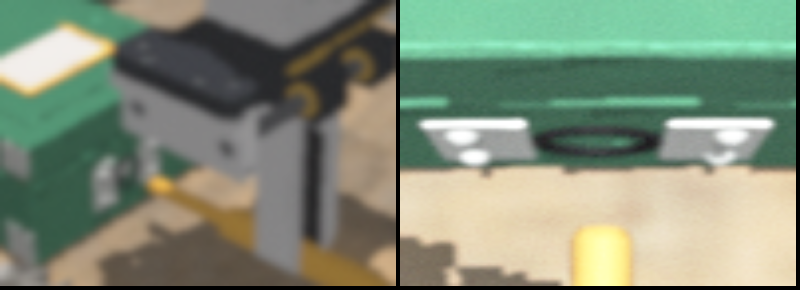

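The tip is level with the hole, and the hole is about 0.8 mm to the left. I'll push in slowly with a small correction.

>>> {"op": "drive_tool", "data": {
  "series": [
    [0, 0.01, 0.0005, 0, 0, 0, 0],
    [0, 0.02, 0, 0, 0, 0, 0],
    [0, 0.03, -0.001, 0, 0, 0, 0],
    [0, 0.04, -0.0015, 0, 0, 0, 0],
    [0, 0.044, -0.0018, 0, 0, 0, 0],
    [0, 0.044, -0.0018, 0, 0, 0, 0]
  ],
  "newtons": 55
}}

```text
t: 4.68
tcp_pos: [0.4906, -0.0391, 0.0256]
orientation: [1.0, -0.031, 0.0, 0.0]
contact_force: [0.1, 0.3, -1.2]
finger_gap: 0.015
grip_force: 55.0
```

Run:
```python
from h import *
s=state();print(s["tcp_pos"],s["contact_force"],s["wrist_torque"])
```

```text
[ 0.4905535  -0.03913173  0.02560535] [ 0.10914956  0.30670623 -1.18055368] [0.13827022 0.01536018 0.00583719]
```

The tip is inside the hole with no contact force. I'll press the pad now.

>>> {"op": "drive_tool", "data": {
  "series": [
    [0, 0.004, -0.0003, 0, 0, 0, 0],
    [0, 0.008, -0.0005, 0, 0, 0, 0],
    [0, 0.012, -0.0008, 0, 0, 0, 0],
    [0, 0.012, -0.0008, 0, 0, 0, 0]
  ]
}}

```text
t: 5.02
tcp_pos: [0.4947, -0.039, 0.0243]
orientation: [1.0, -0.031, -0.003, -0.0]
contact_force: [-6.2, -0.3, -0.5]
finger_gap: 0.015
grip_force: 55.0
```

>>> {"op": "drive_tool", "data": {
  "series": [
    [0, 0.002, -0.0001, 0, 0, 0, 0],
    [0, 0.004, -0.0003, 0, 0, 0, 0],
    [0, 0.004, -0.0003, 0, 0, 0, 0]
  ]
}}

```text
t: 5.27
tcp_pos: [0.4963, -0.039, 0.024]
orientation: [1.0, -0.031, -0.004, -0.001]
contact_force: [-7.2, 0.5, -0.5]
finger_gap: 0.0149
grip_force: 55.0
```

>>> {"op": "drive_tool", "data": {
  "series": [
    [0, 0.003, -0.0002, 0.001, 0, 0, 0],
    [0, 0.006, -0.0004, 0.002, 0, 0, 0],
    [0, 0.006, -0.0004, 0.002, 0, 0, 0],
    [0, 0.006, -0.0004, 0.002, 0, 0, 0]
  ]
}}

```text
t: 5.6
tcp_pos: [0.4992, -0.0391, 0.0249]
orientation: [1.0, -0.031, -0.005, -0.001]
contact_force: [-7.1, 0.8, -1.8]
finger_gap: 0.0149
grip_force: 55.0
```

Run:
```python
from h import *
p,d,K,D,M=shot("top");print(masks(p)[0][90:215,160:260].sum(), d[155,210],d[185,210])
```

```text
4081 0.86356837 0.8507483
```

>>> {"op": "drive_tool", "data": {
  "series": [
    [0, 0.002, 0, 0, 0, 0, 0],
    [0, 0.003, -0.0002, 0, 0, 0, 0],
    [0, 0.003, -0.0002, 0, 0, 0, 0]
  ]
}}

```text
t: 5.9
tcp_pos: [0.5008, -0.0392, 0.0248]
orientation: [1.0, -0.031, -0.005, -0.001]
contact_force: [-7.3, 0.5, -1.5]
finger_gap: 0.0148
grip_force: 55.0
```

Run:
```python
from h import *
d0=np.load("top0.npz")["d"];print(d0[155,210],d0[185,210])
p,d,K,D,M=shot("top");print(masks(p)[0][90:215,160:260].sum(), d[155,210],d[185,210])
```

```text
0.8658995 0.8537546
3985 0.81909525 0.80713856
```

The top depth shows the lid rising, so the catch has released. I'll withdraw straight back.

>>> {"op": "drive_tool", "data": {
  "series": [
    [0, -0.02, 0.0012, 0, 0, 0, 0],
    [0, -0.05, 0.003, 0, 0, 0, 0],
    [0, -0.09, 0.0056, 0, 0, 0, 0],
    [0, -0.13, 0.008, 0, 0, 0, 0],
    [0, -0.13, 0.008, 0.05, 0, 0, 0],
    [0, -0.13, 0.008, 0.11, 0, 0, 0],
    [0, -0.13, 0.008, 0.17, 0, 0, 0],
    [0, -0.13, 0.008, 0.17, 0, 0, 0]
  ]
}}

```text
t: 6.62
tcp_pos: [0.4316, -0.0369, 0.1361]
orientation: [0.999, -0.031, 0.007, 0.002]
contact_force: [0.9, -0.3, -0.6]
finger_gap: 0.015
grip_force: 55.0
```

>>> {"op": "drive_tool", "data": {
  "series": [
    [0, 0.05, -0.003, 0.02, 0, 0, 0],
    [0, 0.1, -0.006, 0.02, 0, 0, 0],
    [0, 0.1, -0.006, 0.02, 0, 0, 0],
    [0, 0.1, -0.006, 0.02, 0, 0, 0],
    [0, 0.1, -0.006, 0.02, 0, 0, 0],
    [0, 0.1, -0.006, 0.02, 0, 0, 0],
    [0, 0.1, -0.006, 0.02, 0, 0, 0]
  ]
}}

```text
t: 7.2
tcp_pos: [0.4858, -0.0387, 0.1403]
orientation: [1.0, -0.031, -0.0, -0.0]
contact_force: [0.5, -0.6, -2.2]
finger_gap: 0.0148
grip_force: 55.0
```

```bash
python3 w.py w4; python3 m.py w4|sed -n 1,21p
python3 - <<'E'
from h import *
p,d,K,D,M=shot("top");np.savez("t4.npz",p=p,d=d,K=K,D=D,M=M)
a=cv2.resize(p[80:220,150:290],(380,380),interpolation=cv2.INTER_CUBIC)
b=cv2.resize(np.load("w4.npz")["p"][:300,56:456],(400,300))
o=np.zeros((380,785,3),np.uint8);o[:,:380]=a;o[:300,385:785]=b
cv2.imwrite("pics/t4.png",o[...,::-1])
E
```

```text
7.2 [ 0.4858 -0.0387  0.1403] [ 9.995e-01 -3.140e-02 -3.000e-04 -1.000e-04] yaw -3.5950230006463255
drift (array([489.3, -39.6]), array([ 30.5, 216.7]), 85.83, [[380.1000061035156, -46.900001525878906], [596.2000122070312, -62.70000076293945], [598.4000244140625, -32.29999923706055], [382.3999938964844, -16.600000381469727]])
case (array([607.6, -79.4]), array([52. , 79.7]), 86.27, [[566.0999755859375, -102.80000305175781], [645.5999755859375, -108.0], [649.0, -56.099998474121094], [569.5, -50.900001525878906]])
tip px [250  83]
[[574.3 -42.1 146.7]
 [569.9 -42.5 146.7]
 [565.3 -42.4 147.6]
 [561.  -42.5 146.4]
 [556.4 -42.3 146.7]
 [551.9 -42.  147. ]
 [547.3 -41.7 147.2]
 [542.7 -41.4 147.3]
 [538.  -41.1 146.7]
 [533.3 -40.8 147.3]
 [528.5 -40.5 147.3]
 [524.2 -40.2 150.5]
 [519.5 -39.9 150.8]
 [514.6 -39.3 150.6]
 [509.7 -39.3 150.8]
 [504.6 -38.7 150.4]
 [499.6 -38.4 150.6]
 [494.6 -38.1 150.9]
 [489.5 -38.1 151.2]]
hole row profile [311 410 423 418 412 416 424 394 188 190 187 201 190 197 183 187 196 362
```

View pics/t4.png

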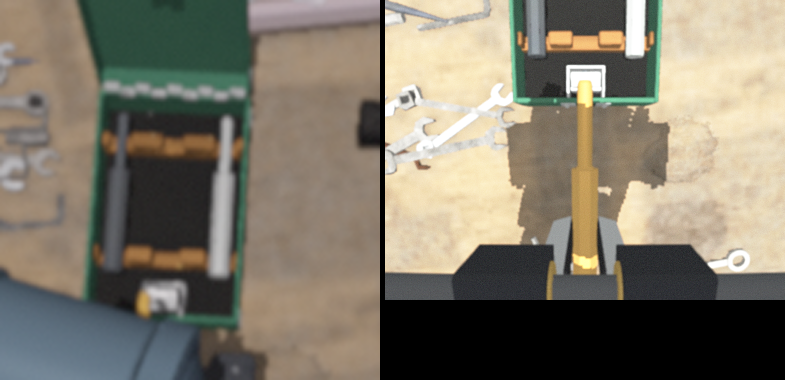

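The lid stands open. Both punches are in their cradles and the middle one is empty, with its front notch at wrist pixel (256,40). The drift hasn't shifted in the grip. Next I'll work out the target position.

Run:
```python
from h import *
z=np.load("t4.npz");p,d,K,D,M=[z[k] for k in"pdKDM"]
P=plane([[230.7,181.3],[233.6,123.5],[192.7,181.3],[195.3,122.4]],K,D,M,.03)[:,:2]*1000
print("right tail,tip,left tail,tip",np.round(P,1),np.linalg.norm(P[0]-P[1]),np.linalg.norm(P[2]-P[3]))
m=(P[0]+P[2])/2;n=(P[1]+P[3])/2;e=(n-m)/np.linalg.norm(n-m);print("mid",m,n,"yaw",np.degrees(np.arctan2(e[1],e[0])),"origin",m+50*e)
z=np.load("w4.npz");p,d,K,D,M=[z[k] for k in"pdKDM"]
h=cv2.cvtColor(p,cv2.COLOR_RGB2HSV)
o=(h[...,0]<18)&(h[...,1]>150);o[:25]=0;o[60:]=0
n,l,st,ce=cv2.connectedComponentsWithStats(o.astype(np.uint8))
for i in range(1,n):
  if st[i,4]>25:print(st[i],plane([st[i,:2],st[i,:2]+[st[i,2],0]],K,D,M,.038)[:,:2]*1000)
# outer shell corners: green region extent at rim z=.05
g=masks(p)[0]
for v in(30,60,75):
  u=np.nonzero(g[v,100:400])[0]+100;Q=plane([[u.min(),v],[u.max()+1,v]],K,D,M,.05)*1000;print(v,u.min(),u.max(),Q[:,:2].round(1).tolist(),Q.mean(0))
u=330;vv=np.nonzero(g[:120,u])[0];print("front rim",vv.max(),plane([[180,np.nonzero(g[:120,180])[0].max()+1],[u,vv.max()+1]],K,D,M,.05)*1000)
```

```text
right tail,tip,left tail,tip [[ 614.3  -94. ]
 [ 755.8 -101.7]
 [ 615.5   -5.3]
 [ 759.5   -9.9]] 141.68729432364097 144.12996222200883
mid [614.87547033 -49.6600564 ] [757.6424609  -55.81422093] yaw -2.4682841279315526 origin [664.82908102 -51.81337446]
30 182 331 [[637.9, 16.2], [629.9, -113.2]] [633.86298851 -48.49032302  50.        ]
60 184 329 [[613.2, 17.0], [605.2, -110.9]] [609.18421496 -46.96585037  50.        ]
75 184 328 [[600.6, 18.3], [592.6, -109.8]] [596.64098818 -45.74562545  50.        ]Traceback (most recent call last):
  File "<stdin>", line 16, in <module>
    return umr_maximum(a, axis, None, out, keepdims, initial, where)
ValueError: zero-size array to reduction operation maximum which has no identity
```

>>> {"op": "drive_tool", "data": {
  "series": [
    [0, 0.06, -0.004, 0, 0, 0, 0],
    [0, 0.12, -0.008, 0, 0, 0, 0],
    [0, 0.18, -0.012, 0, 0, 0, 0],
    [0, 0.24, -0.016, 0, 0, 0, 0],
    [0, 0.298, -0.02, 0, 0, 0, 0],
    [0, 0.298, -0.02, 0, 0, 0, 0],
    [0, 0.298, -0.02, 0, 0, 0, 0]
  ]
}}

```text
t: 7.88
tcp_pos: [0.666, -0.0509, 0.1396]
orientation: [1.0, -0.031, -0.001, -0.0]
contact_force: [-0.6, 0.3, -1.5]
finger_gap: 0.0151
grip_force: 55.0
```

```bash
python3 w.py w5
python3 - <<'E'
import numpy as np,cv2
p=np.load("w5.npz")["p"][0:280,106:406];cv2.imwrite("pics/w5c.png",cv2.resize(p,None,fx=2,fy=2)[...,::-1])
E
```

```text
7.8833 [ 0.666  -0.0509  0.1396] [ 9.995e-01 -3.130e-02 -7.000e-04 -2.000e-04] yaw -3.5825796571423347
drift (array([670.6, -60.6]), array([215. ,  85.8]), 6.81, [[558.7999877929688, -30.799999237060547], [568.9000244140625, -115.9000015258789], [782.4000244140625, -90.5], [772.2000122070312, -5.300000190734863]])
case (array([801.2, -57.8]), array([200.4,  58.5]), 86.42, [[765.7999877929688, -156.0], [824.2000122070312, -159.60000610351562], [836.7000122070312, 40.400001525878906], [778.2999877929688, 44.0]])
```

View pics/w5c.png

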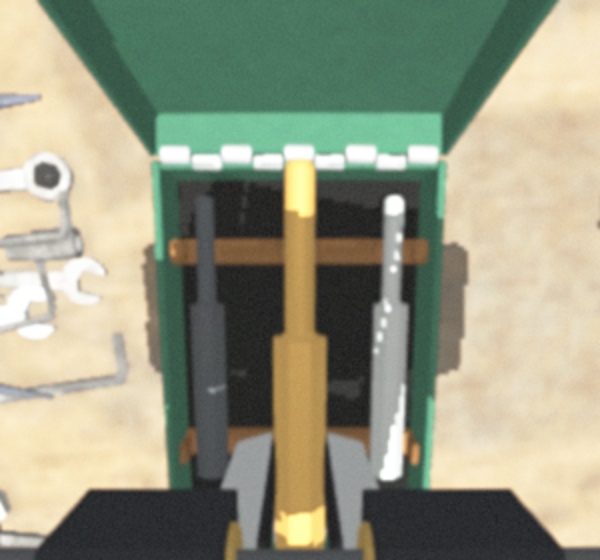

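Seen from above, the drift at column 300 is centred between the punches at columns 205 and 394 and over the bars. I'll set its fore-aft position from the punch shoulders and tips.

Run:
```python
from h import *
z=np.load("w5.npz");p,d,K,D,M=[z[k] for k in"pdKDM"]
c=np.array([[205,196],[394,197],[208,303],[389,303],[170,250],[428,250]])/2+[106,0]
for q,zz in zip(c,[.03,.03,.034,.034,.038,.038]):print(np.round(plane([q],K,D,M,zz)[0]*1000,1))
```

```text
[761.6 -11.   30. ]
[ 755.5 -101.5   30. ]
[710.8  -8.3  34. ]
[705.3 -96.9  34. ]
[737.3   6.8  38. ]
[ 729.6 -115.6   38. ]
```

The drift is already over the target to within 1 mm. I'll lower it.

>>> {"op": "drive_tool", "data": {
  "series": [
    [0, 0.001, 0.0007, -0.05, 0, 0, 0],
    [0, 0.001, 0.0007, -0.1, 0, 0, 0],
    [0, 0.001, 0.0007, -0.14, 0, 0, 0],
    [0, 0.001, 0.0007, -0.165, 0, 0, 0],
    [0, 0.001, 0.0007, -0.175, 0, 0, 0],
    [0, 0.001, 0.0007, -0.182, 0, 0, 0],
    [0, 0.001, 0.0007, -0.182, 0, 0, 0]
  ]
}}

```text
t: 8.52
tcp_pos: [0.6662, -0.0505, 0.0321]
orientation: [1.0, -0.031, 0.0, 0.0]
contact_force: [0.3, 0.2, -1.1]
finger_gap: 0.0152
grip_force: 55.0
```

>>> {"op": "drive_tool", "data": {
  "series": [
    [0, 0, 0, -0.003, 0, 0, 0],
    [0, 0, 0, -0.006, 0, 0, 0],
    [0, 0, 0, -0.008, 0, 0, 0],
    [0, 0, 0, -0.008, 0, 0, 0]
  ]
}}

```text
t: 8.85
tcp_pos: [0.6664, -0.0505, 0.0271]
orientation: [1.0, -0.031, 0.0, 0.0]
contact_force: [-0.2, 0.1, -1.5]
finger_gap: 0.015
grip_force: 55.0
```

>>> {"op": "drive_tool", "data": {
  "series": [
    [0, 0, 0, -0.0015, 0, 0, 0],
    [0, 0, 0, -0.0025, 0, 0, 0],
    [0, 0, 0, -0.0025, 0, 0, 0],
    [0, 0, 0, -0.0025, 0, 0, 0]
  ]
}}

```text
t: 9.18
tcp_pos: [0.6663, -0.0504, 0.0253]
orientation: [1.0, -0.031, 0.0, 0.0]
contact_force: [0.1, -0.3, -1.1]
finger_gap: 0.0152
grip_force: 55.0
```

>>> {"op": "drive_tool", "data": {
  "series": [
    [0, 0, 0, -0.0008, 0, 0, 0],
    [0, 0, 0, -0.0015, 0, 0, 0],
    [0, 0, 0, -0.0015, 0, 0, 0]
  ]
}}

```text
t: 9.43
tcp_pos: [0.6663, -0.0505, 0.0252]
orientation: [1.0, -0.031, 0.0, 0.0]
contact_force: [-2.5, -0.2, 4.8]
finger_gap: 0.0152
grip_force: 55.0
```

The force shows the drift is seated. I'll open the fingers slightly and rise.

>>> {"op": "drive_tool", "data": {
  "series": [
    [0.2, 0, 0, 0, 0, 0, 0],
    [0.3, 0, 0, 0, 0, 0, 0],
    [0.3, 0, 0, 0, 0, 0, 0],
    [0.3, 0, 0, 0, 0, 0, 0],
    [0.3, 0, 0, 0.01, 0, 0, 0],
    [0.3, 0, 0, 0.03, 0, 0, 0],
    [0.3, 0, 0, 0.08, 0, 0, 0],
    [0.3, 0, 0, 0.14, 0, 0, 0]
  ]
}}

```text
t: 10.1
tcp_pos: [0.6644, -0.05, 0.1075]
orientation: [1.0, -0.031, -0.002, -0.001]
contact_force: [0.4, -0.7, 0.7]
finger_gap: 0.0281
grip_force: 0.0
```

>>> {"op": "drive_tool", "data": {
  "series": [
    [0.3, 0, 0, 0.06, 0, 0, 0],
    [0.3, 0, 0, 0.12, 0, 0, 0],
    [0.3, -0.05, 0, 0.12, 0, 0, 0],
    [0.3, -0.08, 0, 0.12, 0, 0, 0],
    [0.3, -0.08, 0, 0.12, 0, 0, 0],
    [0.3, -0.08, 0, 0.12, 0, 0, 0]
  ]
}}

```text
t: 10.6
tcp_pos: [0.6182, -0.0504, 0.1814]
orientation: [1.0, -0.031, 0.001, 0.0]
contact_force: [0.2, -0.1, -0.5]
finger_gap: 0.028
grip_force: 0.0
```

```bash
python3 w.py w6
python3 - <<'E'
import numpy as np,cv2
p=np.load("w6.npz")["p"][0:280,106:406];cv2.imwrite("pics/w6c.png",cv2.resize(p,None,fx=2,fy=2)[...,::-1])
E
```

```text
10.6 [ 0.6182 -0.0504  0.1814] [ 9.995e-01 -3.140e-02  9.000e-04  1.000e-04] yaw -3.601722017098491
drift (array([387.8, -28.7]), array([487.5,  22.8]), 86.37, [[361.0, -271.20001220703125], [383.79998779296875, -272.6000061035156], [414.70001220703125, 213.89999389648438], [391.8999938964844, 215.3000030517578]])
case (array([784.2, -56. ]), array([144.5,  29.3]), 86.36, [[765.0, -127.19999694824219], [794.2000122070312, -129.0], [803.4000244140625, 15.100000381469727], [774.2000122070312, 17.0]])
```

View pics/w6c.png

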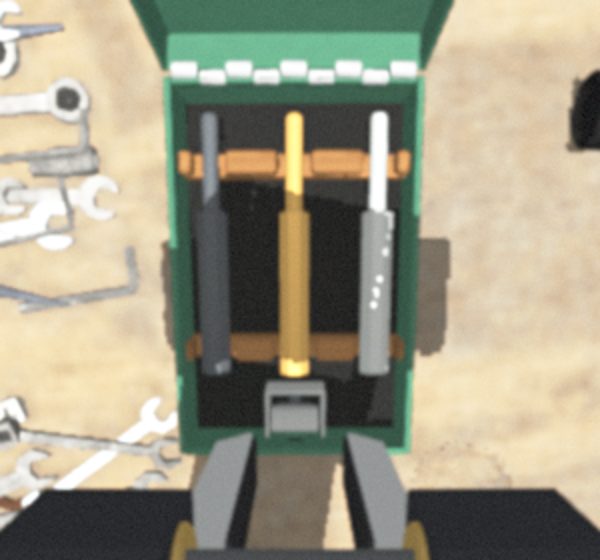

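The drift lies in the middle cradle, level with its neighbours and with its nose towards the hinge. The lid is open and the gripper is clear, so I'm handing in.

```bash
python3 -c "
from station import job
print(job.hand_in())"
```

```text
the job is handed in; nothing more can be done
None
```

Done and handed in at about 10.6 s: the drift released the catch and now lies in the middle cradle, nose towards the hinge, with the lid open and nothing else seen to move.

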